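# Start the wing bolt in the roaster housing

### The job

The steel wing bolt stands loose in the brass threaded boss of the roaster's burner housing. Turn it backward (counter-clockwise seen from above) without pulling it out until you feel it drop as the thread ends pass each other, stop turning back there, then turn it forward (clockwise) one full turn so that it is started but not screwed home. Finish while gripping the bolt by its wing and holding it still there: do not let go; leave the other things where they are.

Things in the scene. Friction and masses are not known exactly. Their poses are not given: they have to be found in the camera images.
- housing: fixed stainless steel block 240 x 180 x 45 (x, y, z), origin at the centre of its underside, z up. A brass boss (tube, 48 outside diameter, 32 high) stands in the middle of its top. Inside: a coarse right-hand two-start thread, 14 mm of travel per full turn, its two ends opposite one another, over a plain bore that keeps the bolt upright.
- boss_rim (a point): centre of the boss's rim, 77 above the housing's origin. At the drop the bolt's wing lies along the housing's x axis, give or take 35 degrees.
- bolt: loose steel wing bolt, 0.24 to 0.39 kg, standing upright in the boss by its weight, with some play. Origin at the centre of its lower tip, z up the bolt, x along the wing. Wing: flat bar 50 long (x), 12 thick (y), 30 high, from 88 to 118 above the origin; below it a neck of 16 diameter and, from 75 to 79, a flange of 42 diameter. It turns easily (below 0.2 N m) and stays where left.
- bolt_tip (a point): the bolt's lower tip (its origin; hidden in the bore). Height above the housing's origin: 24 to 27 at the start; turned backward it climbs to about 29, and after 50 to 160 degrees falls 6 to 7 mm to 22 or 23 (if turned farther back it climbs again); one turn forward from there about 8; screwed home about 2, flange on the rim.
- wing_top (a point): centre of the wing's top face, 118 above the bolt's origin. Fingers set 2 mm wider apart than the wing is thick turn it and let it climb and drop freely; gripped tight, it may drop only when they open.
- wing_end (a point): point in the wing 20 from the bolt's axis along its +x and 103 above its origin, at the end with a small dark dimple on top. At the drop, and one full turn after it, this end points along the housing's +x, give or take 35 degrees.
- tray: steel sample tray 150 x 100 x 45 with a wooden handle, loose on the table; a bystander, origin at its underside
- bowl: white cupping bowl, 100 across, 60 high; a bystander, origin at its underside
- cup: glass cup, 72 across, 75 high; a bystander, origin at its underside
- tin: round tin, 70 across, 100 high; a bystander, origin at its underside
- wrench: steel wrench lying flat; a bystander, origin on its underside near the middle
- brush: brush lying flat; a bystander, origin on its underside near the middle
- gasket: black rubber ring, 40 across, 6 high, lying on a corner of the housing; a bystander, origin at its underside
- knurl: small round dark steel nut, 18 across, 8 high, lying on the opposite corner of the housing; a bystander, origin at its underside
Things that resemble listed ones, but are neither listed nor needed, are in the scene too. Leave any brown or orange look-alike of the bolt alone.

How it is judged:
On the way, in this order (a step that is already met when the one before it is completed fails the run):
1. the bolt has been turned backward up to the thread ends, still resting in the boss (z of bolt in the frame of housing between 0.0278 and 0.033 m and contact force between bolt and housing above 0.3 N), for 0.04 s.
2. the bolt has dropped past the thread ends: its origin is less than 24.5 mm above the housing's and the dimpled wing end points to the housing's +x side (z of bolt in the frame of housing between 0.019 and 0.0245 m and x of wing_end in the frame of housing above 0.008 m), for 0.1 s.
At the end, for the whole second after the job is handed in: The bolt stands upright in the boss one turn (give or take a quarter) forward of the drop: its origin 4.5 to 11.5 mm above the housing's, within 4 mm of the boss's axis and 0.12 rad of vertical, at rest, and gripped by the fingers with more than 2 N (z of bolt in the frame of housing between 0.0045 and 0.0115 m and angle between bolt's own z axis and vertical below 0.12 rad and horizontal distance between bolt and housing below 0.004 m and contact force between the fingers and bolt above 2 N and linear speed of bolt below 0.02 m/s and angular speed of bolt below 0.15 rad/s); the arm keeps its last pose, push and grip.
It fails at once if the bolt is pulled up out of its thread (origin more than 36 mm above the housing's) (z of bolt in the frame of housing above 0.036 m).
It fails at once if a bystander is moved by more than 30 mm (distance of any of tray, bowl, cup, tin, wrench, brush, gasket, knurl from where it was at the start of the episode above 0.03 m).
It also fails if it takes over 72 s, if anything falls off the work surface, if the arm or the gripper's body presses on something with over 40 N, if the wrist force passes 120 N, or if a joint passes its speed limit or range.

### The arm

A 6-joint arm with a two-finger parallel gripper is mounted at the origin on the work surface. World frame = base frame: x ahead of the robot, y to its left, z up, the work surface at z = 0. Lengths are in m, angles in rad, forces in N, time in s.
With the tool pointing down it reaches from about 0.35 to 0.775 m from the base axis. Payload 5.5 kg.
Tool frame: the origin (TCP) lies at the very end of the fingers, on their centre line; the grasp point (between the pads) lies 19 mm behind it; z points along the fingers, y is the direction in which the jaws open and shut (so a half turn about z gives the same grasp; the last joint's range is limited). The gripper opens to 85 mm and grips with 20 to 120 N. Pads are 22 mm wide; open, the fingers measure 114 mm over their backs; the gripper's body (76 mm by 85 mm) begins 54 mm behind the grasp point. The pads swing forward as they close: fully open they stand 13 mm farther back than shut.
Start: joints at [1.041, 0.313, 0.046, 1.304, 0, 1.431], TCP at [0.219, 0.532, 0.193] pointing down, gripper open.
Joint ranges: [-2.76, 2.76], [-0.86, 1.69], [-1.03, 1.26], [-2.2, 2.34], [-1.47, 1.5], [-3.14, 3.14]. Speed limits (rad/s): [2.57, 2.57, 3.14, 3.14, 3.14, 3.14].

### API

Orientations are given as [roll, pitch, yaw] about the fixed x, y, z axes, in that order (R = Rz(yaw) Ry(pitch) Rx(roll)).
In Python, from rig import manip, imaging, hand_in gives the robot as it stands.
- The arm moves only by the shell command python3 -m crank 'ROWS' [OPENING] [FORCE]. ROWS is text: rows parted by semicolons, each of 4 numbers parted by spaces: the shift along the tool's x, y, z in units of 750 mm (1.0 is 750 mm), then the turn about the tool's z in units of 90 degrees (1.0 is 90 degrees). In form: tx ty tz yaw; .... A call has 1 to 12 rows; each row is the pose to reach, as a shift and turn from the pose commanded when the call began, along the tool's axes at that moment; what a row does not reach only later rows make up. A row lasts 1/12 s, in which the tool goes at most 41.7 mm and 7.16 degrees, less where a joint would pass 70% of its speed; a pose out of reach is approached as far as the arm can. A call with a number of a shift or a turn outside -1 to 1 is refused whole. A call with a gripper value outside its range is refused whole. OPENING is the opening, from 0 (shut) to 1 (fully open), set as the call begins (- or left out, the last holds). The fingers move at their own pace and stop on an object; FORCE is the grip in N (left out, the last holds). Time passes only in rows, so rows that repeat a pose let the fingers close. It gives the time, the measured TCP pose, the force and the opening at its end, in the units of the state.
- manip.state(): the state, without advancing time (a new reading comes with each control period).
- imaging.get_image(name): name is "scene" or "top" or "wrist"; returns a dict with "image" (384x512x3 uint8, red, green, blue), "depth" (384x512 float32, m along the optical axis (not along the pixel's ray), 0 where there is no reading), "vertical_fov" (degrees; the focal length in pixels is half the picture's height over the tangent of half this angle, whatever the lens; pixels are square), "cx", "cy" (the principal point, pixels), "k1" (the pictures are not rectified: a ray, as slopes to the right and down, at radius r is drawn at 1 + k1 r^2 times it, then the intrinsics apply), "R" (3x3) and "t" (3): a world point X has camera coordinates R X + t. Camera axes: x right, y down, z forward; pixel columns grow to the right and rows downward; lengths in m; the calibration is good to about 2 mm. A picture is of the moment at which its call begins.
- hand_in(): hands the job in, once; it reports no verdict.
Trained networks look in the newest picture that a camera, given by its name, has taken for a name from the list of things; names that differ only in an ending like _2 or _b are one class to them, and where a whole thing is asked for, a point or a joint stands for the part that bears it (a point fixed in the world has none). Each returns a list of dicts, best first, with "confidence" (0 to 1); they miss things now and then, are a little off and sometimes report something else, mostly with a low value. They report only what shows in the picture. A call takes as long as a camera call. They do not tell look-alikes from the thing itself.
- imaging.find_in(camera, thing): "position" ([row, column] in pixels, amid what is visible of it).
- imaging.masks_of(camera, thing): "region" (384x512 bool, what is visible of it) and "position" ([row, column] in pixels, amid what is visible of it).
- imaging.landmark_of(camera, thing): "position" ([row, column] in pixels: a listed point, or the origin of a listed thing).
The state is a dict: "clock": time; "q": joint angles; "joint_vel": joint speeds; "effort": joint torques, N m; "eef_pos": TCP position; "orientation": TCP orientation; "wrist_force": force on the tool from outside, world axes, zero at the start; "ft_torque": the same for the moment, N m; "gripper_width": finger opening in m.
Only numpy, scipy, OpenCV 4.12 (cv2) and the standard library are available. Lean on these libraries where they do the work, as an engineer would, in place of code of your own. Each camera call takes 0.05 s, during which the arm holds its last target. There are 200 camera calls.

## Working session

There is one attempt and no reset: what is moved stays moved. The work goes in short steps, Python scripts to look and compute and a shell command to move; the robot and the scene stay as the last step left them, time stands still between calls to the robot, and variables do not carry over. Pictures are saved under pics/ and viewed, about 8 in all and at most 12, crops included, and the job is handed in when it is done.

```bash
ls; mkdir -p pics
cat > h.py <<'E'
import numpy as np, cv2
from rig import manip, imaging, hand_in
def ray(im,row,col):
    f=192/np.tan(np.radians(im["vertical_fov"]/2))
    K=np.array([[f,0,im["cx"]],[0,f,im["cy"]],[0,0,1.]])
    d=np.array([(col-im["cx"])/f,(row-im["cy"])/f]);u=d.copy()
    for _ in range(20): u=d/(1+im["k1"]*(u@u))
    return np.array([u[0],u[1],1.])
def world(im,row,col,depth=None):
    if depth is None:
        r,c=int(round(row)),int(round(col)); p=im["depth"][max(r-1,0):r+2,max(c-1,0):c+2]; depth=np.median(p[p>0]) if (p>0).any() else np.nan
    R=np.array(im["R"]);t=np.array(im["t"])
    return R.T@(ray(im,row,col)*depth-t)
def at_z(im,row,col,z):
    R=np.array(im["R"]);t=np.array(im["t"]); o=-R.T@t; d=R.T@ray(im,row,col)
    return o+d*(z-o[2])/d[2]
def save(im,name,crop=None,scale=1):
    a=im["image"][:,:,::-1]
    if crop: a=a[crop[0]:crop[1],crop[2]:crop[3]]
    cv2.imwrite("pics/"+name,cv2.resize(a,None,fx=scale,fy=scale,interpolation=cv2.INTER_CUBIC))
E
python3 - <<'E'
from h import *
np.set_printoptions(precision=4,suppress=True)
print(manip.state())
I={}
for c in("scene","top"):
    im=I[c]=imaging.get_image(c); save(im,c+"0.png")
    for n in("boss_rim","wing_top","wing_end","bolt_tip","housing"):
        for d in imaging.landmark_of(c,n)[:3]: print(c,n,np.array(d["position"]),round(d["confidence"],2),world(im,*d["position"]))
a=np.hstack([cv2.imread("pics/scene0.png"),cv2.imread("pics/top0.png")]);cv2.imwrite("pics/both.png",cv2.resize(a,(800,300),interpolation=cv2.INTER_AREA))
E
```

```text
pics
{'clock': 0.0, 'q': array([1.0414, 0.314 , 0.045 , 1.3036, 0.    , 1.4312]), 'joint_vel': array([ 0.001 ,  0.0001, -0.0007,  0.0002, -0.0002, -0.0008]), 'effort': array([  0.0004, -48.0625,  29.8536,   0.0196,   0.    ,  -0.    ]), 'eef_pos': array([0.2182, 0.5314, 0.1922]), 'orientation': array([-3.1398, -0.0003,  2.7518]), 'wrist_force': array([-0.3069,  0.0429, -0.0235]), 'ft_torque': array([0.031 , 0.0166, 0.0382]), 'gripper_width': 0.0853000165979333}
scene boss_rim [215.7 293.6] 0.77 [0.5981 0.0806 0.0999]
scene wing_top [203.7 299. ] 0.77 [0.5856 0.0885 0.142 ]
scene wing_top [164.8 242.6] 0.76 [ 0.4875 -0.0905  0.1166]
scene wing_top [196.4 232.7] 0.74 [ 0.593  -0.0856  0.114 ]
scene wing_end [168.1 235.9] 0.91 [ 0.4947 -0.1079  0.1044]
scene wing_end [199.3 225.5] 0.76 [ 0.6054 -0.1016  0.1115]
scene wing_end [284.6 267.1] 0.61 [0.7605 0.0558 0.0009]
scene bolt_tip [186.2 244.6] 0.74 [ 0.499  -0.0828  0.033 ]
scene bolt_tip [219.  231.7] 0.73 [ 0.609  -0.0873  0.0235]
scene bolt_tip [295.2 277.7] 0.71 [0.7914 0.091  0.0272]
scene housing [233.4 296.1] 0.62 [0.6143 0.0958 0.0412]
scene housing [203.5 301.2] 0.55 [0.5841 0.0937 0.143 ]
top wing_top [154.7 340.9] 0.63 [ 0.6709 -0.3317  0.0199]
top wing_top [174.1 274.5] 0.6 [ 0.595  -0.0856  0.1159]
top wing_top [180.6 222.1] 0.59 [0.5762 0.086  0.1309]
top wing_end [176.7 227.9] 0.69 [0.5877 0.0665 0.1372]
top wing_end [176.2 278.4] 0.65 [ 0.5918 -0.1007  0.0806]
top wing_end [205.5 282.7] 0.45 [ 0.491  -0.1093  0.1166]
top bolt_tip [129.  224.4] 0.66 [0.7718 0.0833 0.0313]
top bolt_tip [153.6 208.4] 0.36 [0.6814 0.1397 0.0472]
top housing [180.7 225.3] 0.59 [0.5781 0.0774 0.1075]
```

View pics/top0.png

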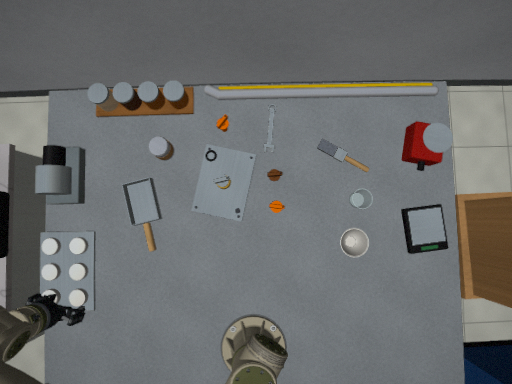

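The top view shows the housing around (182,224) with the steel bolt at its centre. The gasket is at (155,211), the knurl is near the opposite corner, and the orange/brown look-alikes are to the right. I'll crop closer.

Run:
```python
from h import *
np.set_printoptions(precision=4,suppress=True)
t=imaging.get_image("top"); s=imaging.get_image("scene")
A=t["image"][135:230,180:270,::-1]; B=s["image"][165:285,235:375,::-1]
A=cv2.resize(A,(400,422),interpolation=cv2.INTER_CUBIC);B=cv2.resize(B,(400,343),interpolation=cv2.INTER_CUBIC)
C=np.zeros((422,800,3),np.uint8);C[:,:400]=A;C[:343,400:]=B;cv2.imwrite("pics/crop.png",C)
m=max([d for d in imaging.masks_of("top","housing")],key=lambda d:d["region"].sum()); print(m["confidence"],m["position"],m["region"].sum())
rc=np.argwhere(m["region"]); P=np.array([at_z(t,r,c,0.045)[:2] for r,c in rc]).astype(np.float32)
print(cv2.minAreaRect(P))
d=t["depth"]; W=np.array([world(t,r,c,d[r,c]) for r in range(165,200) for c in range(205,243)])
k=(W[:,2]>.125)&(W[:,2]<.16); w=W[k]; print(k.sum(),w.mean(0),np.percentile(W[:,2],[5,50,99]))
e,v=np.linalg.eigh(np.cov(w[:,:2].T)); print(e,np.degrees(np.arctan2(v[1,1],v[0,1])))
```

```text
0.64 [183.4, 225.4] 3324
((0.5811893939971924, 0.08984171599149704), (0.18063339591026306, 0.24142909049987793), 76.71208190917969)
65 [0.5791 0.089  0.1427] [0.0406 0.0449 0.1464]
[0.     0.0002] 101.97574269351152
```

View pics/crop.png

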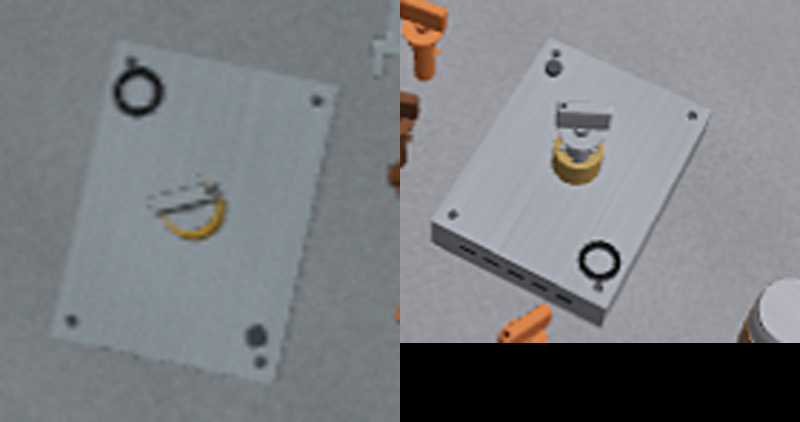

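```bash
python3 -m crank '-0.055 -0.03 -0.05 0; -0.11 -0.06 -0.05 0.08; -0.165 -0.09 -0.05 0.16; -0.22 -0.12 -0.05 0.24; -0.275 -0.15 -0.05 0.32; -0.33 -0.18 -0.05 0.40; -0.385 -0.21 -0.05 0.48; -0.44 -0.24 -0.05 0.56; -0.495 -0.27 -0.05 0.62; -0.55 -0.30 -0.05 0.62; -0.605 -0.33 -0.05 0.62; -0.655 -0.355 -0.05 0.62' 1 40
python3 - <<'E'
from h import *
np.set_printoptions(precision=4,suppress=True)
w=imaging.get_image("wrist");save(w,"w1.png")
for n in("wing_top","boss_rim","wing_end"):
    for d in imaging.landmark_of("wrist",n)[:3]: print(n,np.array(d["position"]),round(d["confidence"],2),world(w,*d["position"]))
dd=w["depth"];W=np.array([world(w,r,c,dd[r,c]) for r in range(0,384,2) for c in range(0,512,2) if dd[r,c]>0])
k=(W[:,2]>.13)&(W[:,2]<.155)&(abs(W[:,0]-.58)<.05)&(abs(W[:,1]-.09)<.05);p=W[k]
print(k.sum(),p[:,2].min(),np.median(p[:,2]),cv2.minAreaRect(p[:,:2].astype(np.float32)))
print(manip.state()["q"],manip.state()["eef_pos"],manip.state()["orientation"])
E
```

```text
clock: 1.75
eef_pos: [0.5288, 0.1498, 0.2309]
orientation: [3.141, -0.0, 1.778]
wrist_force: [-0.1, 0.6, 0.5]
gripper_width: 0.0854
wing_top [241.1 288.6] 0.78 [0.5793 0.0919 0.1454]
wing_top [263.  434.1] 0.75 [0.7806 0.0853 0.118 ]
boss_rim [219.6 284.4] 0.89 [0.5704 0.1127 0.1365]
wing_end [261.5 439.3] 0.79 [0.7863 0.0889 0.1185]
wing_end [203.7 282.1] 0.61 [0.574  0.1115 0.0772]
wing_end [249.3 290.4] 0.56 [0.5838 0.0823 0.1454]
127 0.1304418213256088 0.14445465480205147 ((0.580385684967041, 0.09145895391702652), (0.01164284162223339, 0.049826838076114655), 13.531262397766113)
[0.1312 0.256  0.0588 1.3744 0.0004 1.4978] [0.5282 0.1505 0.2302] [-3.1408 -0.0005  1.7749]
```

View pics/w1.png

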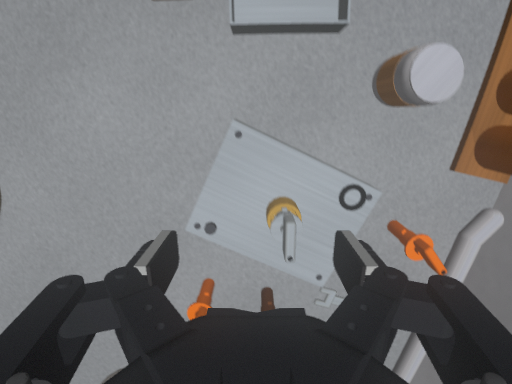

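The wrist view shows the wing from (211,286) to the dimple end at (258,291). That puts its centre at (0.580,0.0915), the dimple direction at −76.5°, and housing +x at about −13°. Descending now.

```bash
python3 -m crank '-0.046 0.026 0 -0.02; -0.091 0.052 0.01 -0.02; -0.091 0.052 0.04 -0.02; -0.091 0.052 0.06 -0.02; -0.091 0.052 0.06 -0.02;  -0.091 0.052 0.06 -0.02' 0.45 40
python3 - <<'E'
from h import *
np.set_printoptions(precision=4,suppress=True)
w=imaging.get_image("wrist");save(w,"w2.png")
dd=w["depth"];W=np.array([world(w,r,c,dd[r,c]) for r in range(0,384) for c in range(150,362) if dd[r,c]>0])
k=(W[:,2]>.138)&(W[:,2]<.15)&(abs(W[:,0]-.58)<.03)&(abs(W[:,1]-.09)<.035);p=W[k]
print(k.sum(),np.median(p[:,2]),cv2.minAreaRect(p[:,:2].astype(np.float32)))
s=manip.state();print(s["q"],s["eef_pos"],s["orientation"],s["gripper_width"])
E
```

```text
clock: 2.45
eef_pos: [0.5785, 0.0942, 0.1852]
orientation: [-3.139, -0.001, 1.811]
wrist_force: [-0.6, 0.2, -0.5]
gripper_width: 0.0385
711 0.14462895097338013 ((0.5804295539855957, 0.09204702079296112), (0.011608979664742947, 0.04883616417646408), 13.471095085144043)
[0.0244 0.3384 0.0649 1.2974 0.0002 1.3547] [0.5793 0.0942 0.1863] [-3.1416 -0.0002  1.8112] 0.03844111956332253
```

View pics/w2.png

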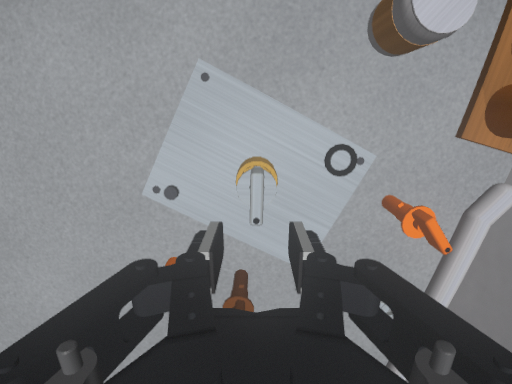

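The wrist picture shows the fingers straddling the wing line, with the dimple at (220,256). Next I descend and close to a loose 14 mm.

```bash
python3 -m crank '-0.0035 0.001 0.03 0; -0.0035 0.001 0.06 0; -0.0035 0.001 0.085 0; -0.0035 0.001 0.092 0; -0.0035 0.001 0.092 0; -0.0035 0.001 0.092 0' - 40
python3 -m crank '0 0 0 0; 0 0 0 0; 0 0 0 0; 0 0 0 0; 0 0 0 0; 0 0 0 0' 0.167 20
python3 - <<'E'
from h import *
np.set_printoptions(precision=4,suppress=True)
w=imaging.get_image("wrist");s2=imaging.get_image("scene")
A=cv2.resize(w["image"][100:300,150:362,::-1],(424,400));B=cv2.resize(s2["image"][150:250,240:340,::-1],(370,400))
B=cv2.resize(B,(370,400));cv2.imwrite("pics/c3.png",np.hstack([A,B]))
s=manip.state();print(s)
for n,im in(("wrist",w),("scene",s2)):
  dd=im["depth"];W=np.array([world(im,r,c,dd[r,c]) for r in range(100,384) for c in range(150,362) if dd[r,c]>0])
  for lo,hi in((.10,.108),(.135,.155)):
    k=(W[:,2]>lo)&(W[:,2]<hi)&(np.hypot(W[:,0]-.58,W[:,1]-.0915)<.025);print(n,lo,k.sum(),np.median(W[k],0) if k.any() else 0)
E
```

```text
clock: 3.0
eef_pos: [0.5819, 0.0912, 0.1182]
orientation: [3.14, 0.0, 1.81]
wrist_force: [1.3, 0.7, 0.1]
gripper_width: 0.0386
clock: 3.5
eef_pos: [0.5814, 0.0905, 0.1168]
orientation: [3.141, -0.0, 1.809]
wrist_force: [-0.4, -0.1, 0.5]
gripper_width: 0.0144
{'clock': 3.6, 'q': array([ 0.018 ,  0.3704, -0.0617,  1.1387,  0.0001,  1.3504]), 'joint_vel': array([ 0.0011,  0.0015, -0.0031,  0.    , -0.0012, -0.0005]), 'effort': array([  0.008 , -50.245 ,  28.8687,   0.0016,   0.0005,   0.    ]), 'eef_pos': array([0.5813, 0.0905, 0.1166]), 'orientation': array([-3.1416, -0.0001,  1.8092]), 'wrist_force': array([ 0.2668, -0.6918,  1.0316]), 'ft_torque': array([-0.0126, -0.0227, -0.0414]), 'gripper_width': 0.014208649468173028}
wrist 0.1 1074 [0.5845 0.0938 0.106 ]
wrist 0.135 1388 [0.5798 0.0941 0.1447]
scene 0.1 83 [0.5905 0.0907 0.1043]
scene 0.135 51 [0.5852 0.0792 0.1415]
```

View pics/c3.png

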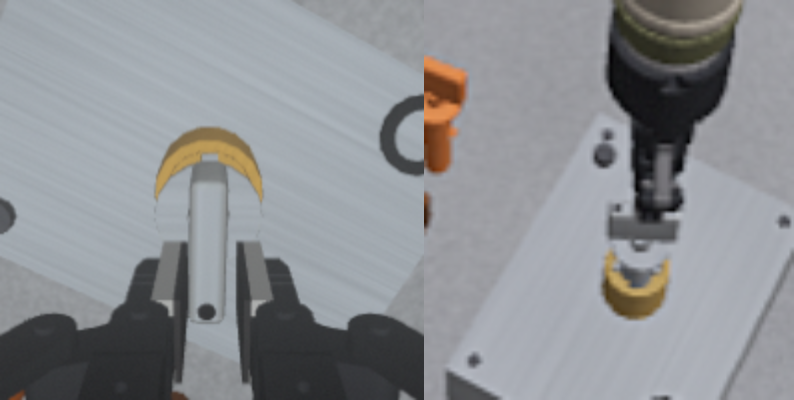

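The wrist view shows the wing between the pads with the flange below it, and the wing-top depth reads clearly. I'll turn back in steps and watch the height.

```bash
cat > mon.py <<'E'
from h import *
np.set_printoptions(precision=4,suppress=True)
s=manip.state();w=imaging.get_image("wrist");yaw=s["orientation"][2];e=s["eef_pos"]
dd=w["depth"];W=np.array([world(w,r,c,dd[r,c]) for r in range(100,330) for c in range(200,312) if dd[r,c]>0])
D=W-e;x=D[:,0]*np.cos(yaw)+D[:,1]*np.sin(yaw);y=D[:,0]*np.sin(yaw)-D[:,1]*np.cos(yaw)
k=(abs(x)<.024)&(abs(x)>.012)&(abs(y)<.0045)&(W[:,2]>.11)
f=(np.hypot(x,y)<.020)&(abs(y)>.012)&(W[:,2]<.112)&(W[:,2]>.08)
print("t",s["clock"],"eef",e,"yaw",np.degrees(yaw),"q6",s["q"][5],"F",s["wrist_force"],"w",s["gripper_width"])
print("bolt z from top",1e3*(np.median(W[k][:,2])-.118) if k.any() else None,k.sum(),"from flange",1e3*(np.median(W[f][:,2])-.079) if f.any() else None,f.sum())
if __import__("sys").argv[1:]: cv2.imwrite("pics/"+__import__("sys").argv[1],cv2.resize(w["image"][100:300,150:362,::-1],(424,400)))
E
python3 mon.py
python3 -m crank '0 0 0 -0.075; 0 0 0 -0.15; 0 0 0 -0.22; 0 0 0 -0.22; 0 0 0 -0.22'; python3 mon.py
python3 -m crank '0 0 0 -0.075; 0 0 0 -0.15; 0 0 0 -0.22; 0 0 0 -0.22'; python3 mon.py
```

```text
t 3.6 eef [0.5813 0.0905 0.1166] yaw 103.65796433325265 q6 1.3503782474600214 F [ 0.2668 -0.6918  1.0316] w 0.014208649468173028
bolt z from top 27.52216492639964 774 from flange 27.00732922061158 490
clock: 4.07
eef_pos: [0.5813, 0.0905, 0.1165]
orientation: [3.142, -0.0, 2.152]
wrist_force: [1.2, 0.4, 0.5]
gripper_width: 0.014
t 4.0667 eef [0.5813 0.0905 0.1165] yaw 123.28905869049346 q6 1.0078380913696032 F [1.2421 0.4078 0.4517] w 0.014049559187793026
bolt z from top 27.34733573940354 515 from flange 27.00004615520052 429
clock: 4.45
eef_pos: [0.5813, 0.0905, 0.1166]
orientation: [3.141, -0.0, 2.501]
wrist_force: [0.9, 0.1, 0.3]
gripper_width: 0.0141
t 4.45 eef [0.5813 0.0905 0.1166] yaw 143.29539101999623 q6 0.6586731886481227 F [0.949  0.0856 0.3236] w 0.014106186466590096
bolt z from top 115.44615838807721 163 from flange 27.03667076394625 279
```

```bash
python3 mon.py m4.png
```

```text
t 4.5 eef [0.5813 0.0905 0.1166] yaw 143.03698431827976 q6 0.6631711370427257 F [ 0.405   0.8474 -0.2069] w 0.014386850940033738
bolt z from top 115.42993328523937 155 from flange 27.138971845447237 280
```

View pics/m4.png

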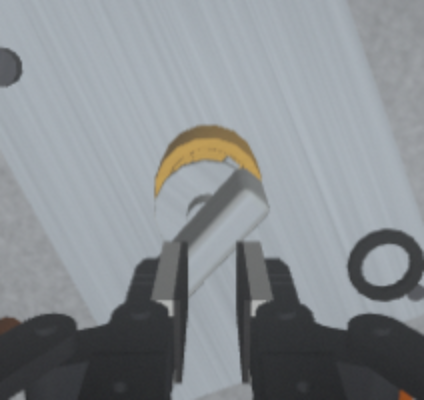

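The bolt did not turn: the wing lies skewed at (190,290)–(255,195) under the pads. I'll check where the TCP and grasp point project in the image.

Run:
```python
from h import *
np.set_printoptions(precision=4,suppress=True)
s=manip.state();w=imaging.get_image("wrist");e=s["eef_pos"];R=np.array(w["R"]);t=np.array(w["t"])
f=192/np.tan(np.radians(w["vertical_fov"]/2))
for nm,p in(("tcp",e),("grasp",e+[0,0,.019]),("wtop",np.array([.5805,.0918,.1447])),("rim",np.array([.5805,.0918,.077]))):
    c=R@p+t;u=c[:2]/c[2];u=u*(1+w["k1"]*(u@u));px=u*f+[w["cx"],w["cy"]];print(nm,c,"col,row",px,"crop x2",(px-[150,100])*2)
for r,c in((222,232),(222,278),(235,232),(235,278),(260,235),(205,275),(240,245),(200,252)):
    print(r,c,world(w,r,c))
sc=imaging.get_image("scene")
dd=sc["depth"];W=np.array([world(sc,r,c,dd[r,c]) for r in range(150,250) for c in range(240,340) if dd[r,c]>0])
k=np.hypot(W[:,0]-.58,W[:,1]-.0915)<.03
print(np.histogram(W[k][:,2],np.arange(.04,.2,.005)))
```

```text
tcp [-0.0014  0.0178  0.1938] col,row [253.7513 212.2515] crop x2 [207.5026 224.503 ]
grasp [-0.0013  0.0231  0.1756] col,row [253.5766 222.6529] crop x2 [207.1532 245.3057]
wtop [-0.0008  0.0242  0.1664] col,row [254.2814 226.3571] crop x2 [208.5629 252.7143]
rim [-0.0009  0.0056  0.2315] col,row [254.606  194.2609] crop x2 [209.2121 188.5219]
222 232 [0.5648 0.0882 0.162 ]
222 278 [0.5804 0.1086 0.1615]
235 232 [0.5656 0.0893 0.1781]
235 278 [0.5793 0.1077 0.1783]
260 235 [0.5708 0.0885 0.1937]
205 275 [0.5767 0.1106 0.1451]
240 245 [0.5844 0.0814 0.1451]
200 252 [0.5731 0.0951 0.1161]
(array([64, 47, 15, 17, 16, 25, 47, 51,  9,  0,  0,  1, 53, 37,  9, 12, 18,
       22, 20, 24, 39,  4,  1, 10, 18, 11, 18, 13, 16, 13, 10]), array([0.04 , 0.045, 0.05 , 0.055, 0.06 , 0.065, 0.07 , 0.075, 0.08 ,
       0.085, 0.09 , 0.095, 0.1  , 0.105, 0.11 , 0.115, 0.12 , 0.125,
       0.13 , 0.135, 0.14 , 0.145, 0.15 , 0.155, 0.16 , 0.165, 0.17 ,
       0.175, 0.18 , 0.185, 0.19 , 0.195]))
```

The wing is still at −75°, and the finger ends show at z≈0.15–0.16 although the reported TCP is 0.1166. So the pads are actually above the wing. I'll measure the finger ends.

Run:
```python
from h import *
np.set_printoptions(precision=4,suppress=True)
s=manip.state();w=imaging.get_image("wrist");print(w["vertical_fov"],w["k1"],w["cx"],w["cy"])
e=s["eef_pos"];yaw=s["orientation"][2]
X=np.array([np.cos(yaw),np.sin(yaw),0]);Y=np.array([np.sin(yaw),-np.cos(yaw),0])
for r in (218,221,224,230,240,255,270,285):
    print(r,[(c,tuple(np.round(1e3*np.array([X@d,Y@d,d[2]])).astype(int))) for c in (228,234,240,244,264,268,272,278) for d in [world(w,r,c)-e]])
save(w,"w5.png",(190,300,190,320),6)
```

```text
71.9906102379937 -0.05010393416290457 255.60205773887097 187.9230135565705
218 [(228, (np.int64(-34), np.int64(-27), np.int64(-71))), (234, (np.int64(-9), np.int64(-16), np.int64(-11))), (240, (np.int64(0), np.int64(-9), np.int64(10))), (244, (np.int64(3), np.int64(-6), np.int64(19))), (264, (np.int64(7), np.int64(7), np.int64(28))), (268, (np.int64(7), np.int64(9), np.int64(28))), (272, (np.int64(6), np.int64(12), np.int64(26))), (278, (np.int64(-34), np.int64(24), np.int64(-71)))]
221 [(228, (np.int64(-37), np.int64(-27), np.int64(-71))), (234, (np.int64(12), np.int64(-11), np.int64(44))), (240, (np.int64(11), np.int64(-7), np.int64(43))), (244, (np.int64(4), np.int64(-6), np.int64(26))), (264, (np.int64(5), np.int64(7), np.int64(29))), (268, (np.int64(11), np.int64(8), np.int64(42))), (272, (np.int64(12), np.int64(11), np.int64(45))), (278, (np.int64(12), np.int64(14), np.int64(44)))]
224 [(228, (np.int64(-41), np.int64(-27), np.int64(-71))), (234, (np.int64(12), np.int64(-10), np.int64(48))), (240, (np.int64(12), np.int64(-7), np.int64(48))), (244, (np.int64(3), np.int64(-6), np.
[... 1590 characters left out ...]
6), np.int64(75))), (244, (np.int64(-95), np.int64(-11), np.int64(-71))), (264, (np.int64(-96), np.int64(11), np.int64(-71))), (268, (np.int64(-95), np.int64(15), np.int64(-70))), (272, (np.int64(1), np.int64(9), np.int64(76))), (278, (np.int64(11), np.int64(10), np.int64(91)))]
285 [(228, (np.int64(18), np.int64(-8), np.int64(109))), (234, (np.int64(0), np.int64(-8), np.int64(85))), (240, (np.int64(-7), np.int64(-6), np.int64(76))), (244, (np.int64(-115), np.int64(-12), np.int64(-71))), (264, (np.int64(-115), np.int64(11), np.int64(-71))), (268, (np.int64(-115), np.int64(15), np.int64(-71))), (272, (np.int64(-7), np.int64(9), np.int64(76))), (278, (np.int64(0), np.int64(11), np.int64(86)))]
```

View pics/w5.png

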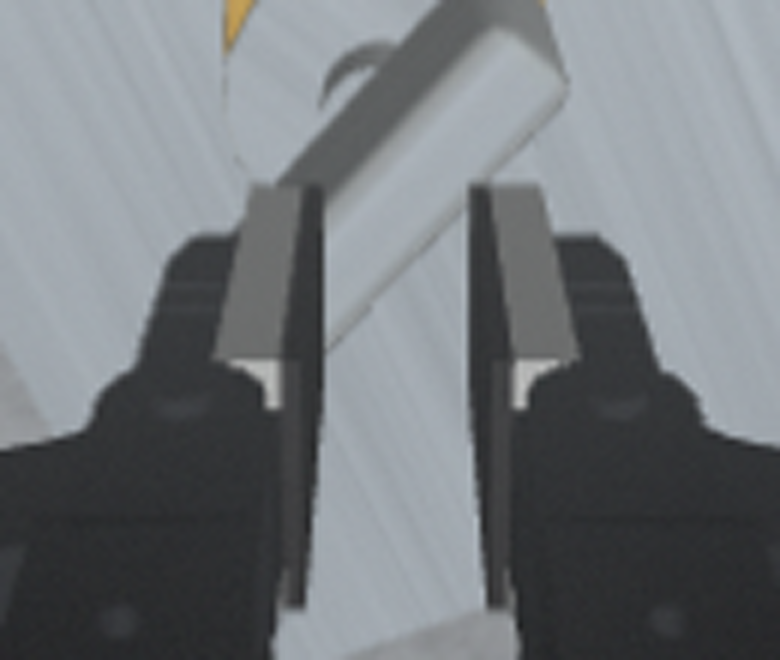

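By wrist depth, the finger ends are about 42 mm above the reported TCP and 15 mm above the wing, so I'll trust what I see. I open, realign, and descend in guarded steps.

```bash
python3 -m crank '0 0 0 0.075; 0 0 0 0.15; 0 0 0 0.225; 0 0 0 0.30; 0 0 0 0.375; 0 0 0 0.435; 0 0 0 0.435; 0 0 0 0.435' 0.4
python3 -m crank '0 -0.0015 0.008 0; 0 -0.0015 0.016 0; 0 -0.0015 0.024 0; 0 -0.0015 0.03 0; 0 -0.0015 0.03 0; 0 -0.0015 0.03 0'; python3 mon.py m6.png
```

```text
clock: 5.37
eef_pos: [0.5813, 0.0905, 0.1166]
orientation: [3.142, -0.0, 1.819]
wrist_force: [-0.8, 0.6, 0.2]
gripper_width: 0.0346
clock: 5.87
eef_pos: [0.5798, 0.0903, 0.0934]
orientation: [-3.14, -0.0, 1.817]
wrist_force: [-0.1, 0.2, 0.3]
gripper_width: 0.0342
t 5.8667 eef [0.5798 0.0903 0.0934] yaw 104.12906729821104 q6 1.3418323429827719 F [-0.0837  0.2377  0.27  ] w 0.03418335838596539
bolt z from top 27.306470346336486 939 from flange 27.017851222413373 675
```

View pics/m6.png

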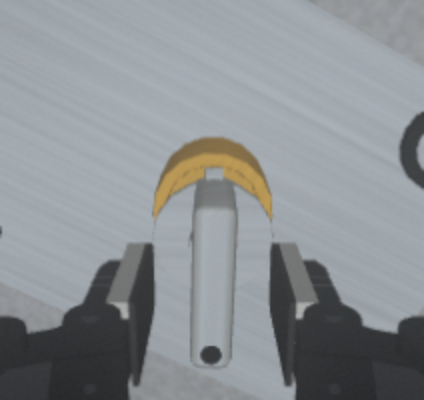

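No contact force at 0.093, which confirms the offset. I'll continue down so the tips are near z=0.117 and close to 14 mm.

```bash
python3 -m crank '0 0 0.006 0; 0 0 0.012 0; 0 0 0.018 0; 0 0 0.0245 0; 0 0 0.0245 0; 0 0 0.0245 0'; python3 -m crank '0 0 0 0; 0 0 0 0; 0 0 0 0; 0 0 0 0; 0 0 0 0' 0.165; python3 mon.py
python3 -m crank '0 0 0 -0.075; 0 0 0 -0.15; 0 0 0 -0.22; 0 0 0 -0.22'; python3 mon.py m7.png
```

```text
clock: 6.42
eef_pos: [0.5798, 0.0903, 0.0752]
orientation: [-3.141, -0.0, 1.817]
wrist_force: [0.6, 0.1, -0.2]
gripper_width: 0.0344
clock: 6.83
eef_pos: [0.5804, 0.0903, 0.0759]
orientation: [3.141, 0.0, 1.817]
wrist_force: [0.6, -0.5, 1.0]
gripper_width: 0.0143
t 6.8333 eef [0.5804 0.0903 0.0759] yaw 104.11821274631907 q6 1.3420316687415368 F [ 0.6099 -0.4828  0.9902] w 0.01428344340046475
bolt z from top 27.185166092914713 1107 from flange 26.9077011870794 264
clock: 7.22
eef_pos: [0.5806, 0.0903, 0.0764]
orientation: [3.141, 0.001, 2.165]
wrist_force: [-1.1, -0.4, 4.9]
gripper_width: 0.0147
t 7.2167 eef [0.5806 0.0903 0.0764] yaw 124.0619197281655 q6 0.9939213598409805 F [-1.1345 -0.3906  4.9123] w 0.014744585395731617
bolt z from top 27.781138643710122 1022 from flange 27.71226894352695 282
```

View pics/m7.png

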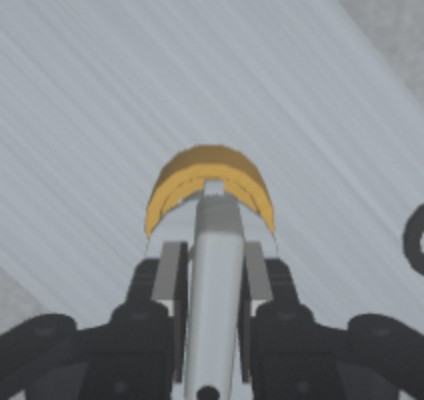

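The bolt now turns and climbs, but 5 N upward on the tool suggests the tips are near the flange. I'll raise 4 mm and go on.

```bash
python3 -m crank '0 0 -0.003 0; 0 0 -0.0055 0; 0 0 -0.0055 0'; python3 mon.py
python3 -m crank '0 0 0 -0.075; 0 0 0 -0.15; 0 0 0 -0.15'; python3 mon.py
```

```text
clock: 7.52
eef_pos: [0.5798, 0.0903, 0.0795]
orientation: [-3.141, -0.001, 2.161]
wrist_force: [0.1, 0.4, -3.5]
gripper_width: 0.0144
t 7.5167 eef [0.5798 0.0903 0.0795] yaw 123.8389333331418 q6 0.9978305729030771 F [ 0.0931  0.3596 -3.4944] w 0.014406942493675896
bolt z from top 30.433225184454905 960 from flange 30.365022212865536 282
clock: 7.82
eef_pos: [0.5798, 0.0903, 0.0792]
orientation: [-3.141, -0.001, 2.401]
wrist_force: [0.6, 0.8, -4.1]
gripper_width: 0.0144
t 7.8167 eef [0.5798 0.0903 0.0792] yaw 137.54021423147154 q6 0.7586696049271199 F [ 0.6451  0.8304 -4.0762] w 0.014399070891968273
bolt z from top 30.10820269794376 887 from flange 30.21531786638075 284
```

Raising lifted the bolt slightly because it was jammed between the pads and hanging. I'll widen a bit so it settles.

```bash
python3 -m crank '0 0 0 0; 0 0 0 0; 0 0 0 0' 0.2; python3 mon.py
```

```text
clock: 8.12
eef_pos: [0.5807, 0.0903, 0.0803]
orientation: [3.141, 0.001, 2.397]
wrist_force: [0.2, -0.3, -0.2]
gripper_width: 0.0167
t 8.1167 eef [0.5807 0.0903 0.0803] yaw 137.32000666917904 q6 0.7625070233767701 F [ 0.1884 -0.2909 -0.1581] w 0.016686245880758586
bolt z from top 28.43239818818788 892 from flange 28.28483235314193 282
```

```bash
for i in 1; do python3 -m crank '0 0 0 -0.075; 0 0 0 -0.15; 0 0 0 -0.15'|sed -n 4p; python3 mon.py; done
python3 -m crank '0 0 0 -0.06; 0 0 0 -0.11; 0 0 0 -0.11'|sed -n 4p; python3 mon.py
```

```text
wrist_force: [-0.9, 0.2, -0.3]
t 8.4167 eef [0.5805 0.0903 0.0803] yaw 151.03033756471217 q6 0.5232165984945553 F [-0.9316  0.2248 -0.3112] w 0.016871604876638236
bolt z from top 28.268979250329117 690 from flange 28.48044546944048 237
wrist_force: [0.1, 0.5, 1.6]
t 8.7167 eef [0.5806 0.0902 0.0804] yaw 160.71574411165477 q6 0.35416348272211734 F [0.066  0.503  1.5898] w 0.017084549356307505
bolt z from top 28.467087619638203 659 from flange 28.851050894201354 232
```

```bash
python3 -m crank '0 0 0 -0.06; 0 0 0 -0.11; 0 0 0 -0.11'|sed -n 4p; python3 mon.py
python3 -m crank '0 0 0 0;0 0 0 0'|sed -n 4p; python3 mon.py
```

```text
wrist_force: [-0.4, -0.9, 3.0]
t 9.0167 eef [0.5807 0.0902 0.0805] yaw 170.58746828187915 q6 0.18184727123819783 F [-0.3659 -0.9299  2.9742] w 0.017331059150519915
bolt z from top 28.763651947149082 644 from flange 29.154203261847048 240
wrist_force: [0.3, 0.5, 2.5]
t 9.2333 eef [0.5804 0.0902 0.0799] yaw 170.5481522750365 q6 0.18254013711025277 F [0.3076 0.4748 2.5271] w 0.01651171978361811
bolt z from top 28.771493122374732 662 from flange 29.081509748308005 231
```

```bash
python3 -m crank '0 0 0 -0.06; 0 0 0 -0.11; 0 0 0 -0.11' 0.21|sed -n 4p; python3 mon.py
```

```text
wrist_force: [-0.3, 0.5, 0.7]
t 9.5333 eef [0.5803 0.0903 0.0799] yaw -179.3585034598223 q6 0.006421242862653592 F [-0.2762  0.4858  0.7128] w 0.018194538384702856
bolt z from top 28.962827138194424 653 from flange 29.44044206553251 205
```

```bash
python3 -m crank '0 0 0 -0.06; 0 0 0 -0.09; 0 0 0 -0.09' |sed -n 4p; python3 mon.py m8.png
```

```text
wrist_force: [-0.0, 0.0, 0.9]
t 9.8333 eef [0.5802 0.0904 0.0796] yaw -171.37851697233273 q6 -0.13273305362733806 F [-0.0367  0.0226  0.883 ] w 0.01797755660228222
bolt z from top 28.84117961945837 676 from flange 29.352347036920982 217
```

View pics/m8.png

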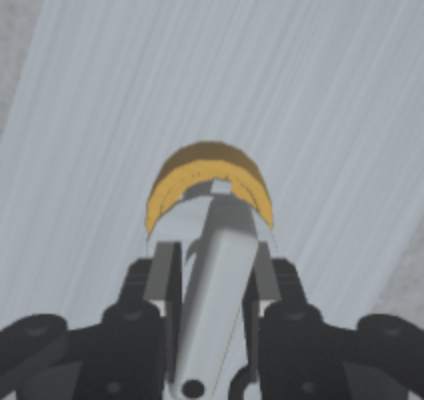

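The wing lags the pads by about 15°, with the dimple at (192,388). The dimple is near −6° in the world frame and the bolt is still up, so I continue.

```bash
python3 -m crank '0 0 0 -0.06; 0 0 0 -0.09; 0 0 0 -0.09' |sed -n 4p; python3 mon.py;  python3 -m crank '0 0 0 0; 0 0 0 0' 0.23 |sed -n 4p; python3 mon.py
```

```text
wrist_force: [0.5, 0.1, -0.4]
t 10.1333 eef [0.5798 0.0903 0.0793] yaw -163.2843656211788 q6 -0.27410398125570296 F [ 0.4905  0.1307 -0.4048] w 0.018179230860077368
bolt z from top 22.958066357479655 713 from flange 23.291795148715476 305
wrist_force: [0.6, 0.7, -0.1]
t 10.35 eef [0.58   0.0903 0.0796] yaw -163.29853799063034 q6 -0.27385950601764486 F [ 0.5789  0.7367 -0.0545] w 0.019703884346753978
bolt z from top 22.973705514527932 668 from flange 23.27892302755216 324
```

It dropped, now at about 22.7 mm with the dimple on the +x side. I realign forward to the wing, lower a little, and close to 14 mm, which adds almost no turn.

```bash
python3 -m crank '0 0 0.004 0.075; 0 0 0.007 0.15; 0 0 0.007 0.15; 0 0 0.007 0.15' |sed -n 4p; python3 -m crank '0 0 0 0; 0 0 0 0; 0 0 0 0; 0 0 0 0' 0.165 20 |sed -n 4p; python3 mon.py m9.png
```

```text
wrist_force: [-0.3, 0.1, -0.1]
wrist_force: [0.3, -0.9, 0.4]
t 11.0667 eef [0.5804 0.0903 0.0748] yaw -176.64601772829366 q6 -0.040922897208532524 F [ 0.3293 -0.8764  0.3649] w 0.014042038937972528
bolt z from top 23.169740740189958 746 from flange 23.272218269190958 357
```

View pics/m9.png

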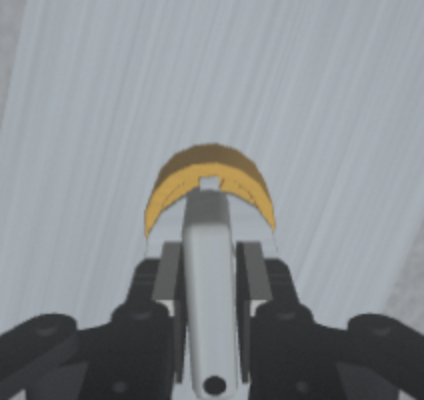

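Aligned: dimple at (215,385), bolt at +3.4°. Now forward, following the thread down.

```bash
python3 -m crank '0 0 0.0004 0.079; 0 0 0.0008 0.158; 0 0 0.0012 0.237; 0 0 0.0016 0.316; 0 0 0.002 0.395; 0 0 0.0024 0.474; 0 0 0.0028 0.553; 0 0 0.0032 0.632; 0 0 0.0036 0.711; 0 0 0.004 0.79; 0 0 0.0044 0.869; 0 0 0.0048 0.94' |sed -n 4p; python3 mon.py; python3 -m crank '0 0 0 0; 0 0 0 0' 0.185; python3 mon.py
```

```text
wrist_force: [-0.6, 0.2, 1.8]
t 12.1167 eef [0.5805 0.0902 0.0713] yaw 98.39652590476199 q6 1.4418362620094385 F [-0.635   0.2096  1.7558] w 0.014119647163640985
bolt z from top 20.42572032596687 1039 from flange 20.08595159349562 294
clock: 12.33
eef_pos: [0.5802, 0.0903, 0.071]
orientation: [3.142, -0.0, 1.726]
wrist_force: [0.9, -0.2, 0.0]
gripper_width: 0.0155
t 12.3333 eef [0.5802 0.0903 0.071 ] yaw 98.90112706767574 q6 1.4330373792669904 F [ 0.8879 -0.2067  0.0238] w 0.015475817842954579
bolt z from top 20.389926730949025 1057 from flange 19.992533276084995 259
```

```bash
python3 -m crank '0 0 0.0004 0.079; 0 0 0.0008 0.158; 0 0 0.0012 0.237; 0 0 0.0016 0.316; 0 0 0.002 0.395; 0 0 0.0024 0.474; 0 0 0.0028 0.553; 0 0 0.0032 0.632; 0 0 0.0036 0.711; 0 0 0.004 0.79; 0 0 0.0044 0.869; 0 0 0.0048 0.94' 0.17 |sed -n 4p; python3 mon.py; python3 -m crank '0 0 0 0; 0 0 0 0;0 0 0 0;0 0 0 0' 0.4; python3 mon.py m10.png
```

```text
wrist_force: [-0.9, -0.2, 2.2]
t 13.3833 eef [0.5801 0.0904 0.0677] yaw 13.903420984680226 q6 2.9166300509084233 F [-0.8938 -0.2453  2.1693] w 0.014279540917096926
bolt z from top 16.869141245447 789 from flange 16.83798429545412 306
clock: 13.77
eef_pos: [0.5803, 0.0903, 0.0673]
orientation: [-3.141, -0.0, 0.248]
wrist_force: [0.2, 0.1, -0.2]
gripper_width: 0.0343
t 13.7667 eef [0.5803 0.0903 0.0673] yaw 14.223915134468562 q6 2.910954052195243 F [ 0.217   0.0508 -0.2245] w 0.034330984961421646
bolt z from top 16.74410003830784 797 from flange 16.852409206005433 776
```

View pics/m10.png

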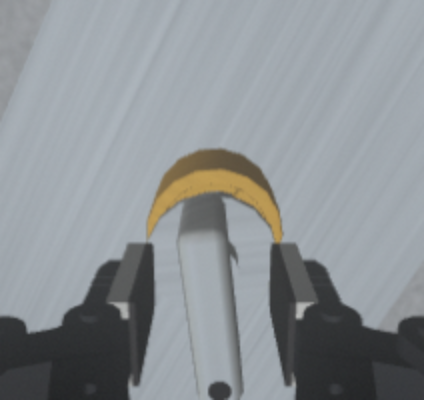

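The wing is seated in line with the pads at z≈16.8. I open wide (85 mm clears the 50 mm wing), turn the gripper back about half a turn in place, and regrasp.

```bash
python3 -m crank '0 0 0 0; 0 0 0 0; 0 0 0 0; 0 0 0 0; 0 0 0 0; 0 0 0 0' 0.95 |sed -n 5p
R='0 0 0 0'; python3 -m crank '0 0 0 -0.079; 0 0 0 -0.158; 0 0 0 -0.237; 0 0 0 -0.316; 0 0 0 -0.395; 0 0 0 -0.474; 0 0 0 -0.553; 0 0 0 -0.632; 0 0 0 -0.711; 0 0 0 -0.79; 0 0 0 -0.869; 0 0 0 -0.94' |sed -n 4p
python3 -m crank '0 0 0 -0.079; 0 0 0 -0.158; 0 0 0 -0.237; 0 0 0 -0.316; 0 0 0 -0.395; 0 0 0 -0.474; 0 0 0 -0.553; 0 0 0 -0.632; 0 0 0 -0.711; 0 0 0 -0.79; 0 0 0 -0.869; 0 0 0 -0.94' |sed -n 4p
python3 -m crank '0 0 0 -0.079; 0 0 0 -0.15; 0 0 0 -0.15; 0 0 0 -0.15' |sed -n 4p
python3 -m crank '0 0 0 0; 0 0 0 0; 0 0 0 0; 0 0 0 0; 0 0 0 0; 0 0 0 0; 0 0 0 0; 0 0 0 0' 0.165 |sed -n 4p
python3 mon.py m11.png
```

```text
gripper_width: 0.081
wrist_force: [0.0, 0.3, 0.9]
wrist_force: [-0.7, -0.7, -0.4]
wrist_force: [-0.5, -0.2, -0.1]
wrist_force: [0.4, 0.5, 0.4]
t 17.3167 eef [0.5803 0.0902 0.0674] yaw -163.19358035797947 q6 -0.275743537953706 F [0.4419 0.4782 0.4468] w 0.014175652636187693
bolt z from top 16.76252155592889 716 from flange 16.81065907915681 370
```

Picture limit reached, so I go by numbers. The fingers hold at 14.2 mm around the wing, and the bolt has turned about 167° since the drop. About 188° more forward.

```bash
python3 -m crank '0 0 0.0004 0.079; 0 0 0.0008 0.158; 0 0 0.0012 0.237; 0 0 0.0016 0.316; 0 0 0.002 0.395; 0 0 0.0024 0.474; 0 0 0.0028 0.553; 0 0 0.0032 0.632; 0 0 0.0036 0.711; 0 0 0.004 0.79; 0 0 0.0044 0.869; 0 0 0.0048 0.94' |sed -n 4p; python3 mon.py
python3 -m crank '0 0 0.0004 0.079; 0 0 0.0008 0.158; 0 0 0.0012 0.237; 0 0 0.0016 0.316; 0 0 0.002 0.395; 0 0 0.0024 0.474; 0 0 0.0028 0.553; 0 0 0.0032 0.632; 0 0 0.0036 0.711; 0 0 0.004 0.79; 0 0 0.0044 0.869; 0 0 0.0048 0.94' 0.17 |sed -n 4p; python3 mon.py
```

```text
wrist_force: [0.5, -2.6, 4.5]
t 18.3667 eef [0.5803 0.0897 0.0643] yaw 111.84834203900134 q6 1.2067284628840347 F [ 0.4649 -2.5881  4.4784] w 0.014139747603150447
bolt z from top 13.986814471878578 983 from flange 13.74716623231903 341
wrist_force: [-3.2, -1.5, 5.9]
t 19.4167 eef [0.5801 0.0903 0.0609] yaw 27.427943893433007 q6 2.68055262561422 F [-3.2365 -1.5008  5.9435] w 0.014369282453358015
bolt z from top 10.561636552423732 783 from flange 10.707014545934216 396
```

```bash
python3 -m crank '0 0 0.0004 0.079; 0 0 0.0008 0.158; 0 0 0.001 0.2; 0 0 0.001 0.21; 0 0 0.001 0.21' |sed -n 4p; python3 mon.py
python3 -m crank '0 0 0 0; 0 0 0 0; 0 0 0 0' 0.21 |sed -n 4p; python3 mon.py
python3 -m crank '0 0 0 0; 0 0 0 0; 0 0 0 0; 0 0 0 0; 0 0 0 0; 0 0 0 0' 0 30; python3 mon.py
```

```text
wrist_force: [-3.0, 0.2, 4.3]
t 19.8833 eef [0.5802 0.0904 0.0602] yaw 8.837589275423548 q6 3.0051625311560435 F [-3.0409  0.2009  4.2501] w 0.014481541859838878
bolt z from top 9.696091684366081 702 from flange 10.085865372286964 413
wrist_force: [0.2, -0.7, 0.2]
t 20.1833 eef [0.5802 0.0903 0.0592] yaw 8.768361047794256 q6 3.0062124487578306 F [ 0.2082 -0.6689  0.2057] w 0.017902031999461266
bolt z from top 9.533902413585926 769 from flange 10.233495673761736 359
clock: 20.73
eef_pos: [0.5802, 0.09, 0.0593]
orientation: [3.141, 0.0, 0.152]
wrist_force: [-0.1, -2.5, -0.6]
gripper_width: 0.0113
t 20.7333 eef [0.5802 0.09   0.0593] yaw 8.706690479779304 q6 3.0070290283508214 F [-0.064  -2.5366 -0.6238] w 0.01127187962107243
bolt z from top 9.272323578782714 826 from flange 9.62573521036518 476
```

```bash
python3 -m crank '0 0 0 0; 0 0 0 0; 0 0 0 0; 0 0 0 0; 0 0 0 0; 0 0 0 0'; python3 mon.py
python3 - <<'E'
from h import *
np.set_printoptions(precision=4,suppress=True)
w=imaging.get_image("wrist")
for n in("wing_top","wing_end"):
    for d in imaging.landmark_of("wrist",n)[:1]: print(n,d["position"],d["confidence"],world(w,*d["position"]))
dd=w["depth"];W=np.array([world(w,r,c,dd[r,c]) for r in range(100,330) for c in range(180,332) if dd[r,c]>0])
k=(abs(W[:,2]-.0885)<.004)&(np.hypot(W[:,0]-.58,W[:,1]-.091)<.03);A=np.c_[W[k][:,:2],np.ones(k.sum())];p=np.linalg.lstsq(A,W[k][:,2],rcond=None)[0];print("flange slope",p[:2],k.sum())
print(manip.state()["joint_vel"]); hand_in()
E
```

```text
clock: 21.28
eef_pos: [0.5801, 0.0904, 0.0594]
orientation: [-3.141, 0.0, 0.152]
wrist_force: [0.4, -2.2, -1.9]
gripper_width: 0.0114
t 21.2833 eef [0.5801 0.0904 0.0594] yaw 8.719705187628104 q6 3.0070977321699957 F [ 0.3924 -2.25   -1.9333] w 0.01136395789243678
bolt z from top 9.39628818454924 828 from flange 9.709457000366337 470
wing_top [260.5, 256.7] 0.83 [0.5813 0.0914 0.1274]
wing_end [211.3, 259.9] 0.9 [0.6053 0.0935 0.1236]
flange slope [-0.0335 -0.0112] 820
[-0.001   0.0002 -0.0001 -0.0009  0.0001  0.0012]
the job is handed in; nothing more can be done
```

The bolt is started in its thread, about one turn forward of the drop, and the job is handed in with the fingers still gripping the wing. No verdict was reported.

- **Turning back:** I turned the bolt backward with loose fingers. It climbed from about 27 mm to 29 mm, then dropped to about 23 mm with the dimpled end on the housing's +x side.
- **Turning forward:** I turned it about 355° clockwise, with one regrasp halfway, and closed the grip at 30 N.

Last checks before handing in:
- **Height:** the bolt's origin reads about 9.4–9.7 mm above the housing's (allowed 4.5 to 11.5). The cameras seem to read about 0.3 mm high.
- **Tilt:** the flange slope is about 0.035 rad.
- **Position:** the wing centre sits within about 1 mm of the bolt centre measured at the start.
- **Rest:** the joints were still, and the finger opening was 11.4 mm on the 12 mm wing.

What disagreed or went wrong:
- **Finger position:** the finger ends were about 42 mm above the reported TCP. My first backward turn passed over the wing without touching it, and I corrected this from the wrist camera's depth.
- **Brief lift:** raising the gripper while the wing was jammed lifted the bolt to about 30.4 mm. That was below the 36 mm limit, and it settled once I widened the fingers.
- **Not re-measured:** I did not check the bystanders' positions at the end. Wrist forces stayed below about 8 N in the readings I took.
- **No view of the end:** the picture limit ran out before the last half turn, so that part rests on depth readings and not on pictures I viewed.

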